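# Put the samples on cold

## Robot

A 6-joint arm with a two-finger parallel gripper is mounted at the origin on the work surface. World frame = base frame: x ahead of the robot, y to its left, z up, the work surface at z = 0. Lengths are in m, angles in degrees, forces in N, time in s.
With the tool pointing down it reaches from about 0.4 to 0.825 m from the base axis. Payload 7 kg.
Tool frame: the origin (TCP) lies midway between the tips of the shut fingers; the grasp point (between the pads) lies 19 mm behind it; x points along the fingers, z is the direction in which the jaws open and shut, and the axes are right-handed (so a half turn about x gives the same grasp; the last joint's range is limited). The gripper opens to 88 mm and grips with 3 to 60 N. Pads are 19 mm wide; open, the fingers measure 130 mm over their backs; the gripper's body (78 mm by 193 mm) begins 47 mm behind the grasp point.
Start: joints at [-54.712, 20.546, 0.682, 0, -70.136, -16.507], TCP at [0.217, -0.639, 0.227] pointing down, gripper open.
Joint ranges: [-176.03, 176.03], [-82.01, 121.73], [-58.28, 71.71], [-173.87, 95.51], [-174.79, -0.11], [-173.66, 173.66]. Speed limits (degrees/s): [136.94, 136.94, 172.46, 180, 180, 180].

## Interface

Orientations are given as [roll, pitch, yaw] about the fixed x, y, z axes, in that order (R = Rz(yaw) Ry(pitch) Rx(roll)).
In Python, from plant import get_state, capture, close_job gives the robot as it stands.
- The arm moves only by the tool play_rows, never from a script. Its argument "series" is one flat list of numbers, 4 for each row, row after row: the shift along the tool's x, y, z in m, then the turn about the tool's x in rad. In form: [tx, ty, tz, spin, tx, ty, tz, spin, ...]. A call has exactly 5 rows; each row shifts and turns the commanded pose from where the row before left it, along the tool's axes as they then stand; what a row does not reach is not made up. A row lasts 1/12 s, in which the tool goes at most 41.7 mm and 7.16 degrees, less where a joint would pass 70% of its speed; a pose out of reach is approached as far as the arm can. A call is refused whole if a number of a shift passes 0.0417 or a number of a turn 0.125, either way. A call with a gripper value outside its range is refused whole. "jaw" is the opening in per cent of the stroke, from 0 (shut) to 100 (fully open), set as the call begins (left out, the last holds). The fingers move at their own pace and stop on an object; "squeeze" is the grip in N (left out, the last holds). Time passes only in rows, so rows that do not move let the fingers close, or fill a call up. It gives the time, the measured TCP pose, the force and the opening at its end, in the units of the state.
- get_state(): the state, without advancing time (a new reading comes with each control period).
- capture(name): name is "scene" or "top" or "wrist"; returns a dict with "img" (420x560x3 uint8, blue, green, red), "K" (3x3 intrinsics, pixels), "k1" (the pictures are not rectified: a ray, as slopes to the right and down, at radius r is drawn at 1 + k1 r^2 times it, then the intrinsics apply), "world_from_camera" (4x4, takes a point from camera to world coordinates). Camera axes: x right, y down, z forward; pixel columns grow to the right and rows downward; lengths in m; the calibration is good to about 2 mm. A picture is of the moment at which its call begins. There is no depth.
- close_job(): hands the job in, once; it reports no verdict.
The state is a dict: "time_s": time; "joints": joint angles; "qd": joint speeds; "joint_torque": joint torques, N m; "tcp_pos": TCP position; "eef_rot": TCP orientation; "contact_force": force on the tool from outside, world axes, zero at the start; "moment": the same for the moment, N m; "gripper_width": finger opening in m.
Only numpy, scipy, OpenCV 4.12 (cv2) and the standard library are available. Lean on these libraries where they do the work, as an engineer would, in place of code of your own. Each camera call takes 0.05 s, during which the arm holds its last target.

## Task

Gather the four flat-capped sample containers into the cold tray, each standing upright and fully down in the block whose bore is made for its size (the widest container in the widest bore, and so on down to the narrowest). Carry them upright and set them down rather than dropping them, and leave the two dropping bottles with the pointed spouts standing where they are.

Things in the scene. Friction and masses are not known exactly. Their poses are not given: they have to be found in the camera images.
- sample24_mid (a point): Sample vial to be gathered: upright loose off-white plastic container, straight round body 24 mm across, 84 mm tall overall, with a flat round white screw cap (top 18 mm, 19 mm across). The point is on its axis, half-way up (42 mm above its underside); z is up along its axis. Grip the body anywhere round it; body is straight from the underside to 60 mm up.
- sample36_mid (a point): Sample small bottle to be gathered: upright loose off-white plastic container, straight round body 36 mm across, 84 mm tall overall, with a flat round white screw cap (top 18 mm, 31 mm across). The point is on its axis, half-way up (42 mm above its underside); z is up along its axis. Grip the body anywhere round it; body is straight from the underside to 60 mm up.
- sample48_mid (a point): Sample medium bottle to be gathered: upright loose off-white plastic container, straight round body 48 mm across, 90 mm tall overall, with a flat round white screw cap (top 18 mm, 43 mm across). The point is on its axis, half-way up (45 mm above its underside); z is up along its axis. Grip the body anywhere round it; body is straight from the underside to 66 mm up.
- sample60_mid (a point): Sample wide jar to be gathered: upright loose off-white plastic container, straight round body 60 mm across, 96 mm tall overall, with a flat round white screw cap (top 18 mm, 55 mm across). The point is on its axis, half-way up (48 mm above its underside); z is up along its axis. Grip the body anywhere round it; body is straight from the underside to 72 mm up.
- well24 (a point): Well for the 24 mm sample vial: bore 35 mm wide in one of four 90 mm square aluminium blocks set in a row, in any order, in the white cold tray. Point: centre of the bore's flat floor, 30 mm above the bench; the rim of the grey flared collar round its mouth is 17 mm higher. x across the row, y along it, z up. Seated, the vial's underside is at the point. Tray: fixed, 108 x 384 x 34 mm high.
- well36 (a point): Well for the 36 mm sample small bottle: bore 47 mm wide in one of four 90 mm square aluminium blocks set in a row, in any order, in the white cold tray. Point: centre of the bore's flat floor, 30 mm above the bench; the rim of the grey flared collar round its mouth is 17 mm higher. x across the row, y along it, z up. Seated, the small bottle's underside is at the point. Wells are 91.5 mm apart.
- well48 (a point): Well for the 48 mm sample medium bottle: bore 59 mm wide in one of four 90 mm square aluminium blocks set in a row, in any order, in the white cold tray. Point: centre of the bore's flat floor, 30 mm above the bench; the rim of the grey flared collar round its mouth is 17 mm higher. x across the row, y along it, z up. Seated, the medium bottle's underside is at the point.
- well60 (a point): Well for the 60 mm sample wide jar: bore 71 mm wide in one of four 90 mm square aluminium blocks set in a row, in any order, in the white cold tray. Point: centre of the bore's flat floor, 30 mm above the bench; the rim of the grey flared collar round its mouth is 17 mm higher. x across the row, y along it, z up. Seated, the wide jar's underside is at the point.
- dropper36_mid (a point): Dropping bottle of reagent, a look-alike that stays on the bench: same off-white body 36 mm across, but with a long thin pointed spout in place of a flat cap, 98 mm tall to the spout's tip. The point is on its axis half-way up (49 mm); z is up. Loose, upright.
- dropper48_mid (a point): Dropping bottle of reagent, a look-alike that stays on the bench: same off-white body 48 mm across, but with a long thin pointed spout in place of a flat cap, 98 mm tall to the spout's tip. The point is on its axis half-way up (49 mm); z is up. Loose, upright. Also about: a beaker and a core tube up to 140 mm tall, beyond the tray's two ends (over 0.38 m to either side).
Things that resemble listed ones, but are neither listed nor needed, are in the scene too. What is shaped like the part that bears sample48_mid but turquoise is not meant. Leave any green look-alike of the part that bears sample36_mid alone.

How it is judged:
By the outcome, as a careful person would: the job done as asked, in the order asked, and still so for the second after the job is handed in, with the robot touching nothing.
It also fails if it takes over 126 s, if anything falls off the work surface, if the arm or the gripper's body presses on something with over 40 N, if the wrist force passes 120 N, or if a joint passes its speed limit or range.

## Working session

There is one attempt and no reset: what is moved stays moved. The work goes in short steps, Python scripts to look and compute and a tool call to move; the robot and the scene stay as the last step left them, time stands still between calls to the robot, and variables do not carry over. Pictures are saved under pics/ and viewed, and the job is handed in when it is done.

Besides the shell and the picture viewer there is one more tool, called after "Request:" as name(argument=value, ...) on one line, values as JSON. play_rows: Moves the arm, as the interface text tells. Its arguments: {"type":"object","properties":{"series":{"type":"array","items":{"type":"number"}},"jaw":{"type":"number"},"squeeze":{"type":"number"}},"required":["series"]}

```bash
ls; mkdir -p pics; python3 - <<'E'
from plant import get_state, capture
import cv2,numpy as np
for n in ["scene","top","wrist"]:
    c=capture(n); cv2.imwrite(f"pics/{n}0.png",c["img"]); print(n,c["K"],c["k1"],np.round(c["world_from_camera"],4))
print(get_state())
E
```

```text
pics
scene [[501.59968192   0.         274.74605995]
 [  0.         501.59968192 206.48915894]
 [  0.           0.           1.        ]] -0.13570150648021015 [[ 0.1053  0.6664 -0.7381  1.2889]
 [ 0.9944 -0.0663  0.082  -0.0691]
 [ 0.0057 -0.7427 -0.6696  0.7428]
 [ 0.      0.      0.      1.    ]]
top [[512.95142616   0.         282.43580467]
 [  0.         512.95142616 209.01718789]
 [  0.           0.           1.        ]] 0.05771042277093409 [[-2.1900e-02 -9.9080e-01  1.3340e-01  4.0560e-01]
 [-9.9980e-01  2.2100e-02  4.0000e-04  8.6000e-03]
 [-3.3000e-03 -1.3340e-01 -9.9110e-01  1.0315e+00]
 [ 0.0000e+00  0.0000e+00  0.0000e+00  1.0000e+00]]
wrist [[298.44007843   0.         275.33060895]
 [  0.         298.44007843 203.84569025]
 [  0.           0.           1.        ]] -0.021962145102954182 [[-0.3218  0.9014  0.2897  0.1375]
 [ 0.9468  0.3057  0.1005 -0.6652]
 [ 0.002   0.3066 -0.9518  0.3829]
 [ 0.      0.      0.      1.    ]]
{'time_s': 0.15, 'joints': array([-5.47100276e+01,  2.05820856e+01,  6.46504439e-01, -1.47452209e-02,
       -7.01371866e+01, -1.65055835e+01]), 'qd': array([ 0.05848507, -0.09249927,  0.1269999 ,  0.12324467,  0.02067105,
        0.03128397]), 'joint_torque': array([-3.58262432e-04, -5.83275604e+01,  2.93291563e+01,  7.00130180e+00,
        8.77375278e-03, -9.26097232e-05]), 'tcp_pos': array([ 0.21719434, -0.63870778,  0.22584185]), 'eef_rot': array([  5.72053159,  89.92592311, 114.49990165]), 'contact_force': array([ 0.41128195, -0.1109063 ,  1.21164143]), 'moment': array([-0.02141819, -0.00206565,  0.01887625]), 'gripper_width': 0.08717063747275812}
```

View pics/scene0.png

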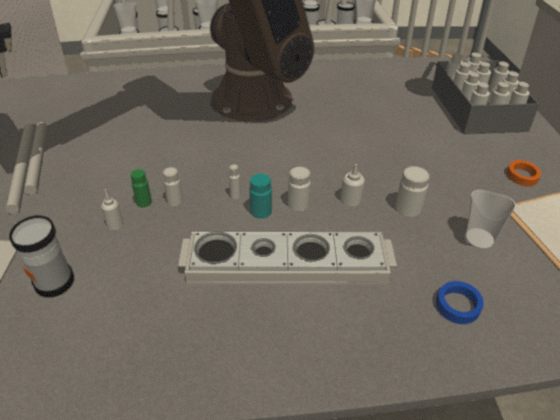

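View pics/top0.png

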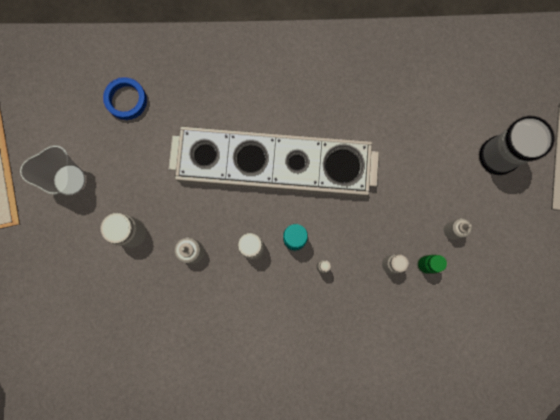

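View pics/wrist0.png

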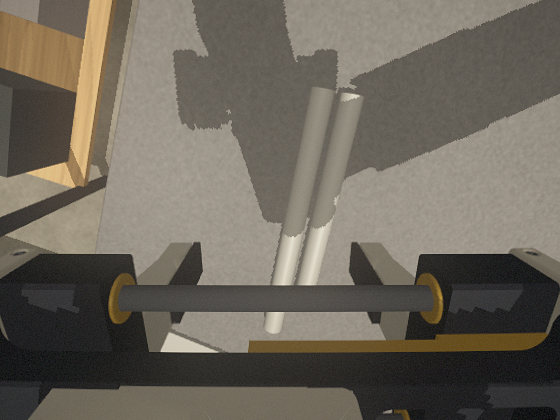

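```bash
cat > h.py <<'E'
import numpy as np,cv2
from plant import get_state,capture
from scipy.spatial.transform import Rotation as Ro
def ray(c,uv):
    p=cv2.undistortPoints(np.array([[uv]],float),np.array(c["K"]),np.array([c["k1"],0,0,0.]))[0,0]
    T=np.array(c["world_from_camera"]);return T[:3,3],T[:3,:3]@np.array([p[0],p[1],1])
def atz(c,uv,z):
    o,d=ray(c,uv);return o+d*(z-o[2])/d[2]
def proj(c,P):
    T=np.linalg.inv(np.array(c["world_from_camera"]));P=np.atleast_2d(P)
    return cv2.projectPoints(P.astype(float),cv2.Rodrigues(T[:3,:3])[0],T[:3,3],np.array(c["K"]),np.array([c["k1"],0,0,0.]))[0][:,0]
def circ(x,y,z,r,n=72):
    a=np.linspace(0,2*np.pi,n,endpoint=False);return np.c_[x+r*np.cos(a),y+r*np.sin(a),0*a+z]
def R(s=None):
    s=s or get_state();return Ro.from_euler('xyz',s["eef_rot"],degrees=True).as_matrix()
def st():
    s=get_state();r=R(s);print("t",round(s["time_s"],2),"tcp",s["tcp_pos"].round(4),"w",round(s["gripper_width"],4),"F",np.round(s["contact_force"],1),"x",r[:,0].round(3),"jaw z",r[:,2].round(3));return s,r
def to(xyz):
    s,r=st();d=r.T@(np.array(xyz)-s["tcp_pos"]);print("tool shift",d.round(4),"joints",s["joints"].round(1));return d
E
python3 - <<'E'
from h import *
c=capture("top")
# refine circles by gradient: maximise mean radial gradient
import scipy.optimize as so
g=cv2.GaussianBlur(cv2.cvtColor(c["img"],cv2.COLOR_BGR2GRAY),(0,0),0.8).astype(np.float32)
def samp(p): return cv2.remap(g,p[:,0].astype(np.float32)[None],p[:,1].astype(np.float32)[None],cv2.INTER_LINEAR)[0]
def fit(uv,z,r,sgn=1):
    p=atz(c,uv,z);best=None
    for dx in np.arange(-.012,.0121,.001):
        for dy in np.arange(-.012,.0121,.001):
            x,y=p[0]+dx,p[1]+dy
            s=np.mean(np.clip(sgn*(samp(proj(c,circ(x,y,z,r-.0015)))-samp(proj(c,circ(x,y,z,r+.0015)))),-5,60))
            if best is None or s>best[0]: best=(s,x,y)
    return np.round(best,4)
out=c["img"].copy()
for n,uv,z,r,s in [("60",(118,229),.096,.0275,1),("48",(250,245),.090,.0215,1),("36",(398,263),.084,.0155,1),("24",(325,266),.084,.0095,1),
 ("w36",(204,153),.034,.0235,-1),("w48",(250,157),.034,.0295,-1),("w24",(297,161),.034,.0175,-1),("w60",(343,166),.034,.0355,-1)]:
    b=fit(uv,z,r,s);print(n,b,np.hypot(b[1],b[2]).round(3))
    for zz in [z]: 
        for q in proj(c,circ(b[1],b[2],zz,r)): 
            q=np.round(q).astype(int); out[q[1],q[0]]=(0,0,255)
for n,uv in [("d?",(187,250)),("d?",(461,228)),("teal",(295,237)),("green",(432,263))]: print(n,atz(c,uv,.085))
cv2.imwrite("pics/topfit.png",cv2.resize(out[110:300,80:480],None,fx=2,fy=2,interpolation=cv2.INTER_CUBIC))
s=capture("scene")["img"];cv2.imwrite("pics/crop.png",cv2.resize(s[140:300,90:450],None,fx=2.2,fy=2.2,interpolation=cv2.INTER_CUBIC))
st()
E
```

```text
60 [46.3488  0.5045  0.3143] 0.594
48 [47.9189  0.4681  0.0709] 0.473
36 [39.162   0.4288 -0.2033] 0.475
24 [42.0081  0.427  -0.0667] 0.432
w36 [29.4351  0.6477  0.1605] 0.667
w48 [29.2527  0.6486  0.0762] 0.653
w24 [ 3.26168e+01  6.31400e-01 -1.80000e-02] 0.632
w60 [33.6914  0.6222 -0.1088] 0.632
d? [0.46092074 0.18610555 0.085     ]
d? [ 0.49050196 -0.31830773  0.085     ]
teal [ 0.4803468  -0.01307872  0.085     ]
green [ 0.4275896  -0.26160348  0.085     ]
t 0.25 tcp [ 0.2172 -0.6389  0.2261] w 0.0881 F [-0.5  0.3 -0. ] x [-0.     0.001 -1.   ] jaw z [-0.322  0.947  0.001]
```

View pics/topfit.png

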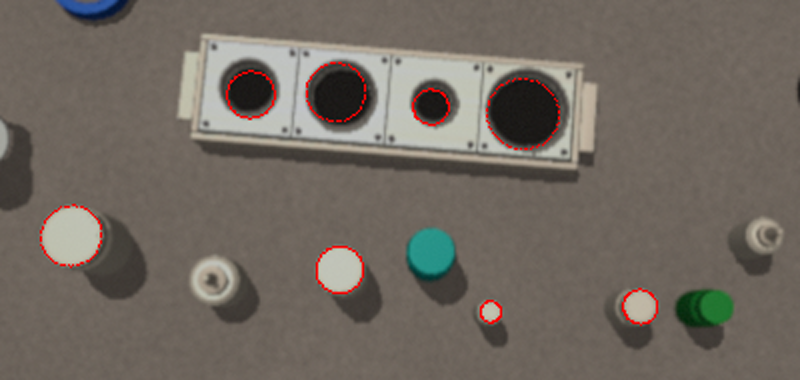

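View pics/crop.png

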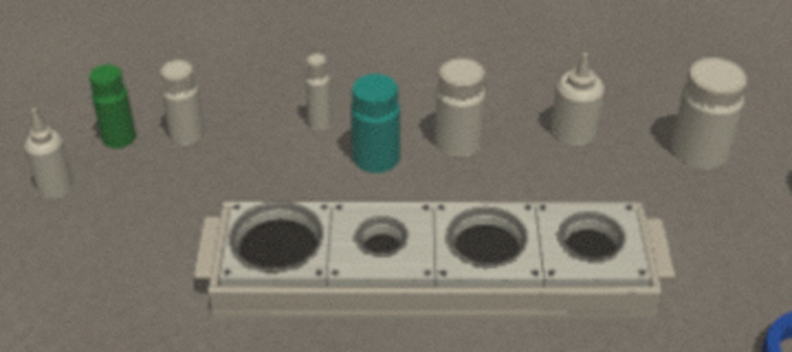

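```bash
python3 - <<'E'
from h import *
T=capture("top");S=capture("scene")
def ells(c,box,th,name):
    x0,y0,x1,y1=box;g=cv2.cvtColor(c["img"],cv2.COLOR_BGR2GRAY)[y0:y1,x0:x1]
    g=cv2.resize(g,None,fx=4,fy=4,interpolation=cv2.INTER_CUBIC)
    m=(g<th).astype(np.uint8)
    cs,_=cv2.findContours(m,cv2.RETR_LIST,cv2.CHAIN_APPROX_NONE);o=[];v=cv2.cvtColor(g,cv2.COLOR_GRAY2BGR)
    for k in cs:
        if 800<cv2.contourArea(k)<40000:
            e=cv2.fitEllipse(cv2.convexHull(k));
            if e[1][0]/e[1][1]<.4: continue
            cv2.ellipse(v,e,(0,0,255),1)
            o.append((((e[0][0]+.5)/4-.5+x0),((e[0][1]+.5)/4-.5+y0),e[1][0]/4,e[1][1]/4))
    cv2.imwrite(name,v);return sorted(o)
a=ells(T,(178,128,372,194),125,"pics/et.png");b=ells(S,(185,230,392,280),125,"pics/es.png")
for q in a:print("T",np.round(q,2))
for q in b:print("S",np.round(q,2))
E
```

```text
T [204.08 153.69  28.91  30.11]
T [250.39 157.5   35.    35.96]
T [273.73 170.09  86.9  193.7 ]
T [296.87 161.06  22.99  23.93]
S [212.22 240.     9.75  23.49]
S [262.87 247.22  18.34  24.27]
S [310.74 247.49  27.42  36.85]
S [358.27 247.37  22.68  30.74]
```

View pics/et.png

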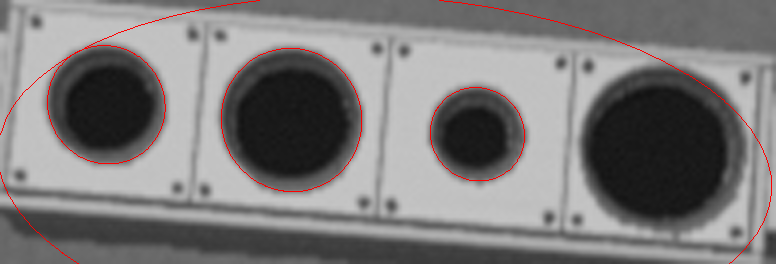

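View pics/es.png

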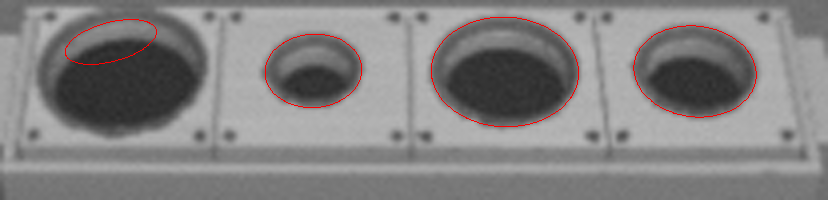

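```bash
python3 - <<'E'
from h import *
T=capture("top");S=capture("scene")
P={"w36":((204.08,153.69),(358.27,247.37)),"w48":((250.39,157.5),(310.74,247.49)),"w24":((296.87,161.06),(262.87,247.22))}
for n,(a,b) in P.items():
    o1,d1=ray(T,a);o2,d2=ray(S,b)
    t=np.linalg.lstsq(np.c_[d1,-d2],o2-o1,rcond=None)[0];p,q=o1+d1*t[0],o2+d2*t[1]
    print(n,((p+q)/2).round(4),(p-q).round(4),"top@47",atz(T,a,.047).round(4),"sc@47",atz(S,b,.047).round(4))
print("w60",atz(T,(178+663/4,128+150/4),.047),atz(S,(185+122/4,230+73/4),.047))
st()
E
```

```text
w36 [0.6519 0.162  0.0449] [-0.0004 -0.0026 -0.0005] top@47 [0.6511 0.1603 0.047 ] sc@47 [0.6538 0.1626 0.047 ]
w48 [0.6423 0.0711 0.0445] [-0.0003 -0.0027 -0.0002] top@47 [0.6415 0.0696 0.047 ] sc@47 [0.6447 0.072  0.047 ]
w24 [ 0.6329 -0.0199  0.0451] [-0.0003 -0.003   0.    ] top@47 [ 0.6323 -0.0214  0.047 ] sc@47 [ 0.6348 -0.0185  0.047 ]
w60 [ 0.62131198 -0.11275831  0.047     ] [ 0.62865193 -0.10833344  0.047     ]
t 0.45 tcp [ 0.2173 -0.639   0.2265] w 0.0876 F [-0.8 -0.5 -0.7] x [-0.  0. -1.] jaw z [-0.322  0.947  0.   ]
```

Request:
play_rows(series=[0,0,0,-0.125,0,0,0,-0.125,0,0,0,-0.125,0,0,0,-0.125,0,0,0,-0.125], jaw=100, squeeze=20)

```text
time_s: 0.87
tcp_pos: [0.2173, -0.639, 0.2266]
eef_rot: [-128.5, 90.0, 16.5]
contact_force: [0.6, 0.3, -0.1]
gripper_width: 0.0872
```

Request:
play_rows(series=[0,0,0,-0.125,0,0,0,-0.125,0,0,0,-0.125,0,0,0,-0.125,0,0,0,-0.118])

```text
time_s: 1.28
tcp_pos: [0.2173, -0.639, 0.2266]
eef_rot: [-176.3, 90.0, 4.0]
contact_force: [-0.0, 0.1, 1.4]
gripper_width: 0.0873
```

```bash
python3 - <<'E'
from h import *
to((.505,.3155,.2))
T=capture("top");S=capture("scene")
import scipy.optimize as so
def fit(c,p,z,r):
    g=cv2.GaussianBlur(cv2.cvtColor(c["img"],cv2.COLOR_BGR2GRAY),(0,0),0.8).astype(np.float32)
    def samp(p): return cv2.remap(g,p[:,0].astype(np.float32)[None],p[:,1].astype(np.float32)[None],cv2.INTER_LINEAR)[0]
    best=(-1,)
    for dx in np.arange(-.008,.0081,.001):
        for dy in np.arange(-.008,.0081,.001):
            x,y=p[0]+dx,p[1]+dy
            s=np.mean(np.clip(samp(proj(c,circ(x,y,z,r-.0015)))-samp(proj(c,circ(x,y,z,r+.0015))),-5,60))
            if s>best[0]: best=(s,x,y)
    return np.round(best,4)
for n,p,z,r in [("60",(.505,.314),.096,.0275),("48",(.468,.071),.09,.0215),("36",(.429,-.203),.084,.0155),("24",(.427,-.067),.084,.0095)]:
    print(n,fit(T,p,z,r),fit(S,p,z,r))
E
```

```text
t 1.28 tcp [ 0.2173 -0.639   0.2266] w 0.0873 F [-0.   0.1  1.4] x [ 0.  0. -1.] jaw z [-1.    -0.006 -0.   ]
tool shift [ 0.0266 -0.9527 -0.2937] joints [-54.7  20.5   0.7  -0.  -70.1  55.1]
60 [46.3286  0.504   0.314 ] [21.9425  0.503   0.318 ]
48 [47.6822  0.468   0.071 ] [21.4292  0.468   0.074 ]
36 [38.9165  0.429  -0.203 ] [20.2764  0.429  -0.2   ]
24 [41.8204  0.426  -0.067 ] [18.9898  0.427  -0.064 ]
```

Request:
play_rows(series=[0,-0.03,-0.028,0,0,-0.03,-0.028,0,0,-0.03,-0.028,0,0,-0.03,-0.028,0,0,-0.03,-0.028,0])

```text
time_s: 1.8
tcp_pos: [0.3582, -0.4876, 0.2267]
eef_rot: [136.3, 90.0, -44.0]
contact_force: [0.6, -0.2, 0.2]
gripper_width: 0.0876
```

Request:
play_rows(series=[0,-0.03,-0.028,0,0,-0.03,-0.028,0,0,-0.03,-0.028,0,0,-0.03,-0.028,0,0,-0.03,-0.028,0])

```text
time_s: 2.22
tcp_pos: [0.4984, -0.3373, 0.227]
eef_rot: [161.4, 90.0, -18.8]
contact_force: [0.6, -1.1, 0.3]
gripper_width: 0.0873
```

Request:
play_rows(series=[0,-0.041,0,0,0,-0.041,0,0,0,-0.041,0,0,0,-0.041,0,0,0,-0.041,0,0])

```text
time_s: 2.63
tcp_pos: [0.497, -0.1322, 0.2268]
eef_rot: [-177.6, 90.0, 2.1]
contact_force: [0.8, -0.0, 0.4]
gripper_width: 0.0876
```

Request:
play_rows(series=[0,-0.041,0,0,0,-0.041,0,0,0,-0.041,0,0,0,-0.041,0,0,0,-0.041,0,0])

```text
time_s: 3.05
tcp_pos: [0.4969, 0.073, 0.2271]
eef_rot: [-151.4, 89.9, 28.4]
contact_force: [1.4, -0.1, -0.0]
gripper_width: 0.0878
```

Request:
play_rows(series=[0,-0.041,0,0,0,-0.041,0,0,0,-0.041,0,0,0,-0.041,0,0,0,-0.041,0,0])

```text
time_s: 3.47
tcp_pos: [0.4969, 0.2781, 0.227]
eef_rot: [-134.6, 89.9, 45.1]
contact_force: [2.2, -0.3, 0.8]
gripper_width: 0.0876
```

```bash
python3 - <<'E'
from h import *
to((.504,.316,.036))
E
```

```text
t 3.47 tcp [0.4969 0.2781 0.227 ] w 0.0876 F [ 2.2 -0.3  0.8] x [ 0.001  0.001 -1.   ] jaw z [-1.     0.005 -0.001]
tool shift [ 0.191  -0.0378 -0.0068] joints [ 48.9  10.6 -12.9   0.  -66.4 -49.2]
```

Request:
play_rows(series=[0,-0.019,-0.0035,0,0,-0.019,-0.0035,0,0.025,0,0,0,0.035,0,0,0,0,0,0,0])

```text
time_s: 3.88
tcp_pos: [0.5012, 0.3121, 0.1604]
eef_rot: [36.7, 89.5, -143.6]
contact_force: [-2.3, -0.6, -1.5]
gripper_width: 0.0877
```

```bash
python3 - <<'E'
from h import *
to((.504,.316,.038))
c=capture("wrist");cv2.imwrite("pics/w1.png",c["img"]);print(proj(c,[[.504,.316,.096]]))
E
```

```text
t 3.88 tcp [0.5012 0.3121 0.1604] w 0.0877 F [-2.3 -0.6 -1.5] x [-0.008 -0.006 -1.   ] jaw z [-1.     0.005  0.008]
tool shift [ 0.1224 -0.0046 -0.0037] joints [ 50.8  15.9 -15.1  -0.2 -59.6 -51. ]
[[270.51146602 222.69938283]]
```

View pics/w1.png

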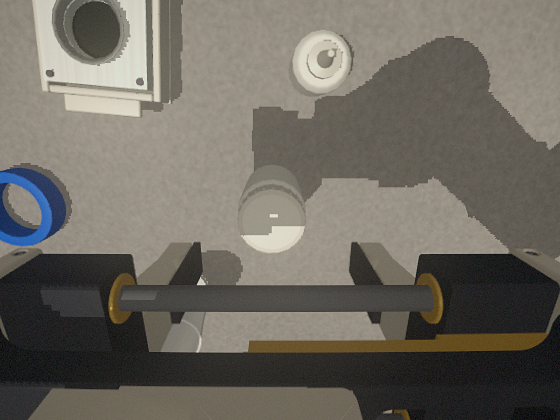

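Request:
play_rows(series=[0.025,-0.002,-0.002,0,0.03,-0.0015,-0.0015,0,0.03,0,0,0,0.025,0,0,0,0.01,0,0,0])

```text
time_s: 4.35
tcp_pos: [0.5075, 0.3167, 0.0453]
eef_rot: [49.5, 89.9, -130.7]
contact_force: [0.2, -1.0, -0.9]
gripper_width: 0.0874
```

Request:
play_rows(series=[0,0,0,0,0,0,0,0,0,0,0,0,0,0,0,0,0,0,0,0], jaw=50)

```text
time_s: 4.77
tcp_pos: [0.508, 0.318, 0.0483]
eef_rot: [-124.0, 89.9, 56.0]
contact_force: [-3.4, -0.1, 2.6]
gripper_width: 0.0597
```

```bash
python3 - <<'E'
from h import *
to((.504,.316,.038))
E
```

```text
t 4.77 tcp [0.508  0.318  0.0483] w 0.0597 F [-3.4 -0.1  2.6] x [ 0.001  0.002 -1.   ] jaw z [-1.     0.    -0.001]
tool shift [0.0103 0.002  0.004 ] joints [ 50.7  23.2 -21.4  -0.  -45.3 -50.7]
```

Request:
play_rows(series=[0,0,0,0,0,0,0,0,0.003,0,0,0,0.004,0,0,0,0.003,0,0,0], jaw=90)

```text
time_s: 5.18
tcp_pos: [0.5077, 0.3173, 0.036]
eef_rot: [42.9, 90.0, -137.1]
contact_force: [-0.7, -0.6, 0.0]
gripper_width: 0.0785
```

Request:
play_rows(series=[0,0,0,0,0,0,0,0,0,0,0,0,0,0,0,0,0,0,0,0], jaw=50)

```text
time_s: 5.6
tcp_pos: [0.5079, 0.3175, 0.0365]
eef_rot: [-147.6, 90.0, 32.4]
contact_force: [-0.2, 0.5, -1.2]
gripper_width: 0.0596
```

Request:
play_rows(series=[-0.005,0,0,0,-0.015,0,0,0,-0.02,0,0,0,-0.02,0,0,0,-0.02,0,0,0], squeeze=25)

```text
time_s: 6.02
tcp_pos: [0.5073, 0.3171, 0.1173]
eef_rot: [37.9, 89.9, -142.1]
contact_force: [1.1, 0.2, -3.0]
gripper_width: 0.0595
```

```bash
python3 - <<'E'
from h import *
st()
for n in ["scene","wrist"]:
    c=capture(n);cv2.imwrite(f"pics/{n}2.png",c["img"])
E
```

```text
t 6.02 tcp [0.5073 0.3171 0.1173] w 0.0595 F [ 1.1  0.2 -3. ] x [-0.001 -0.001 -1.   ] jaw z [-1.     0.     0.001]
```

View pics/scene2.png

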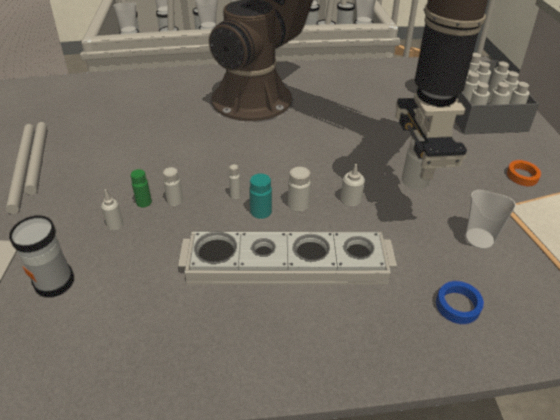

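Request:
play_rows(series=[-0.02,0,0,0,-0.02,0.005,-0.002,0,-0.01,0.015,-0.004,0,0,0.025,-0.007,0,0,0.035,-0.01,0])

```text
time_s: 6.53
tcp_pos: [0.5306, 0.2378, 0.1665]
eef_rot: [-107.5, 89.9, 72.6]
contact_force: [1.5, -1.1, -2.6]
gripper_width: 0.0598
```

Request:
play_rows(series=[0,0.038,-0.01,0,0,0.038,-0.01,0,0,0.038,-0.01,0,0,0.038,-0.01,0,0,0.038,-0.01,0])

```text
time_s: 6.95
tcp_pos: [0.58, 0.045, 0.1656]
eef_rot: [1.7, 89.9, -178.4]
contact_force: [1.2, 0.0, -2.8]
gripper_width: 0.0595
```

Request:
play_rows(series=[0,0.038,-0.01,0,0,0.038,-0.01,0,0,0.03,-0.01,0,0,0.02,-0.005,0,0,0.01,-0.005,0])

```text
time_s: 7.37
tcp_pos: [0.6198, -0.0919, 0.1651]
eef_rot: [1.8, 89.9, -178.3]
contact_force: [-0.5, -0.1, -3.4]
gripper_width: 0.0599
```

```bash
python3 - <<'E'
from h import *
to((.6244,-.111,.0665))
E
```

```text
t 7.37 tcp [ 0.6198 -0.0919  0.1651] w 0.0599 F [-0.5 -0.1 -3.4] x [-0.002 -0.    -1.   ] jaw z [-1.     0.003  0.002]
tool shift [ 0.0986  0.0191 -0.0049] joints [  9.4  18.7 -10.5  -0.  -61.   -9.5]
```

Request:
play_rows(series=[0,0.008,-0.003,0,0,0.006,0,0,0,0,0,0,0,0,0,0,0,0,0,0])

```text
time_s: 7.78
tcp_pos: [0.6236, -0.1016, 0.1666]
eef_rot: [-96.0, 90.0, 84.1]
contact_force: [0.5, 0.4, -3.2]
gripper_width: 0.0598
```

```bash
python3 - <<'E'
from h import *
to((.6244,-.111,.0665))
c=capture("scene");cv2.imwrite("pics/s3.png",cv2.resize(c["img"][150:300,150:420],None,fx=2.9,fy=2.9))
E
```

```text
t 7.78 tcp [ 0.6236 -0.1016  0.1666] w 0.0598 F [ 0.5  0.4 -3.2] x [ 0.  0. -1.] jaw z [-1.    -0.001 -0.   ]
tool shift [ 0.1001  0.0095 -0.0008] joints [  8.4  19.   -9.8  -0.  -61.2  -8.3]
```

View pics/s3.png

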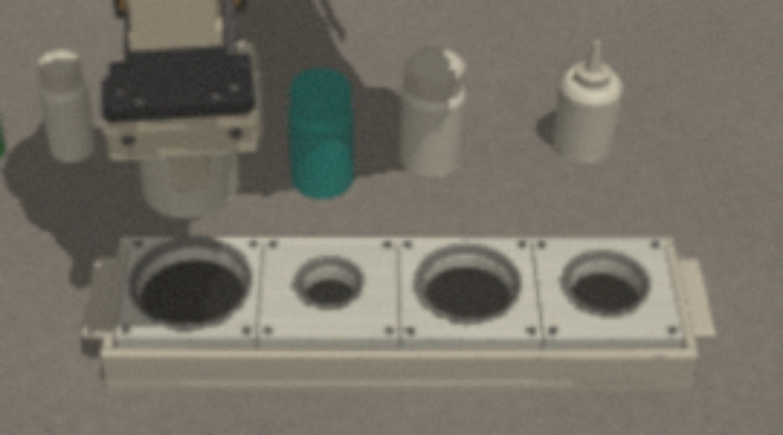

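```bash
python3 - <<'E'
from h import *
c=capture("scene")
s=get_state();x,y,z=s["tcp_pos"]
q=proj(c,circ(x,y,z-.0365,.03));print(q.min(0),q.max(0))
out=c["img"].copy()
for zz in (z-.0365,):
  for u in proj(c,circ(x,y,zz,.03,200)):
    u=np.round(u).astype(int);out[u[1],u[0]]=(0,0,255)
cv2.imwrite("pics/s4.png",cv2.resize(out[180:270,170:290],None,fx=6,fy=6,interpolation=cv2.INTER_NEAREST))
E
```

```text
[199.05464507 203.05564413] [232.49026523 225.83271594]
```

View pics/s4.png

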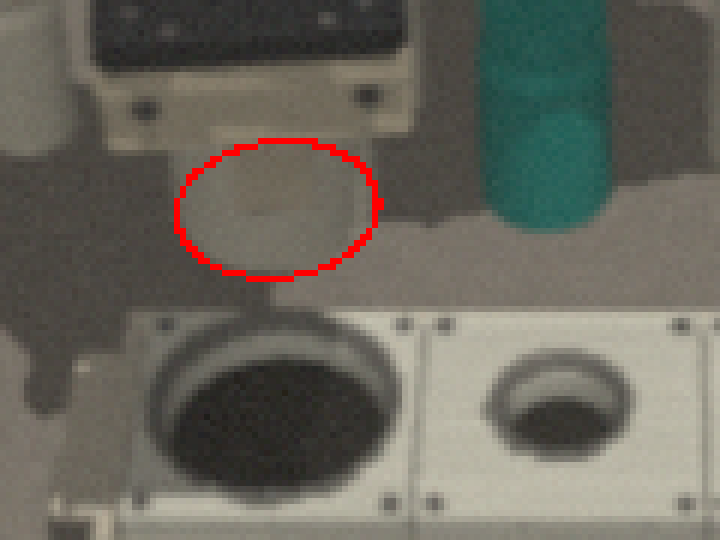

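Request:
play_rows(series=[0,0.0085,-0.001,0,0.01,0,0,0,0.015,0,0,0,0.015,0,0,0,0.01,0,0,0])

```text
time_s: 8.3
tcp_pos: [0.6239, -0.111, 0.1145]
eef_rot: [-8.9, 89.9, 171.1]
contact_force: [0.0, 0.3, -3.0]
gripper_width: 0.0597
```

```bash
python3 - <<'E'
from h import *
to((.6244,-.110,.0665))
E
```

```text
t 8.3 tcp [ 0.6239 -0.111   0.1145] w 0.0597 F [ 0.   0.3 -3. ] x [-0.002  0.    -1.   ] jaw z [-1.     0.     0.002]
tool shift [ 0.048  -0.0009 -0.0006] joints [  7.5  21.9 -12.9  -0.  -55.3  -7.5]
```

Request:
play_rows(series=[0.012,0,0,0,0.01,0,0,0,0.008,0,0,0,0.006,0,0,0,0.005,0,0,0])

```text
time_s: 8.72
tcp_pos: [0.6248, -0.111, 0.0749]
eef_rot: [23.0, 90.0, -157.0]
contact_force: [-0.2, -0.1, -2.6]
gripper_width: 0.0595
```

Request:
play_rows(series=[0.002,0,0,0,0.001,0,0,0,0,0,0,0,0,0,0,0,0,0,0,0])

```text
time_s: 9.13
tcp_pos: [0.6251, -0.111, 0.0731]
eef_rot: [-178.5, 89.9, 1.5]
contact_force: [0.0, -0.3, -1.9]
gripper_width: 0.0594
```

Free so far, about 6 mm to go.

Request:
play_rows(series=[0.002,0,0,0,0.002,0,0,0,0.001,0,0,0,0.001,0,0,0,0,0,0,0])

```text
time_s: 9.55
tcp_pos: [0.6248, -0.111, 0.0666]
eef_rot: [38.6, 90.0, -141.4]
contact_force: [-0.1, 0.4, -2.9]
gripper_width: 0.0594
```

Request:
play_rows(series=[0.001,0,0,0,0,0,0,0,0,0,0,0,0,0,0,0,0,0,0,0])

```text
time_s: 9.97
tcp_pos: [0.6248, -0.111, 0.0665]
eef_rot: [160.8, 90.0, -19.2]
contact_force: [-2.9, 0.9, 4.8]
gripper_width: 0.0594
```

Request:
play_rows(series=[0,0,0,0,0,0,0,0,0,0,0,0,0,0,0,0,-0.01,0,0,0], jaw=100)

```text
time_s: 10.38
tcp_pos: [0.6236, -0.1111, 0.0739]
eef_rot: [-0.3, 89.8, 179.7]
contact_force: [-0.0, 0.7, -0.7]
gripper_width: 0.0855
```

Request:
play_rows(series=[-0.02,0,0,0,-0.025,0,0,0,-0.03,0,0,0,-0.02,0,0.005,0,0,-0.01,0.015,0])

```text
time_s: 10.8
tcp_pos: [0.6086, -0.1022, 0.1763]
eef_rot: [173.3, 89.5, -6.7]
contact_force: [0.3, -0.3, 0.1]
gripper_width: 0.0873
```

```bash
python3 - <<'E'
from h import *
to((.468,.0725,.180))
c=capture("scene");cv2.imwrite("pics/s5.png",cv2.resize(c["img"][150:300,150:420],None,fx=2.9,fy=2.9))
E
```

```text
t 10.8 tcp [ 0.6086 -0.1022  0.1763] w 0.0873 F [ 0.3 -0.3  0.1] x [ 0.009 -0.001 -1.   ] jaw z [-1.    -0.    -0.009]
tool shift [-0.0051 -0.1747  0.1406] joints [  8.7  16.9 -11.5   0.1 -61.1  -8.7]
```

View pics/s5.png

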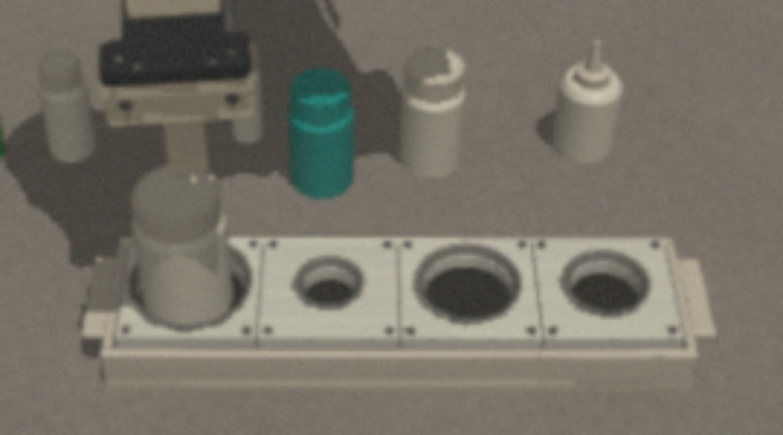

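```bash
python3 - <<'E'
from h import *
S=capture("scene");T=capture("top")
print(proj(S,[[.6248,-.111,.08],[.6244,-.1105,.047],[.6248,-.111,.047]]))
o=S["img"].copy()
def dr(o,c,x,y,z,r,col):
  for u in proj(c,circ(x,y,z,r,300)):
    u=np.round(u*1).astype(int);o[u[1],u[0]]=col
dr(o,S,.6248,-.111,.126,.0275,(0,0,255));dr(o,S,.6248,-.111,.047,.03,(0,0,255))
t=T["img"].copy();dr(t,T,.6248,-.111,.126,.0275,(0,0,255))
for n,x,y,r in [("60",.6244,-.111,.0395),("24",.6336,-.02,.0215),("48",.643,.0708,.0335),("36",.652,.1614,.0275)]: dr(o,S,x,y,.047,r,(255,0,0));dr(t,T,x,y,.047,r,(255,0,0))
cv2.imwrite("pics/s6.png",np.vstack([cv2.resize(o[190:280,180:400],None,fx=3.4,fy=3.4,interpolation=cv2.INTER_NEAREST),cv2.resize(t[115:200,170:390],None,fx=3.4,fy=3.4,interpolation=cv2.INTER_NEAREST)]))
E
```

```text
[[212.69753896 234.67630403]
 [214.31881055 246.70827188]
 [214.06005501 246.87882061]]
```

View pics/s6.png

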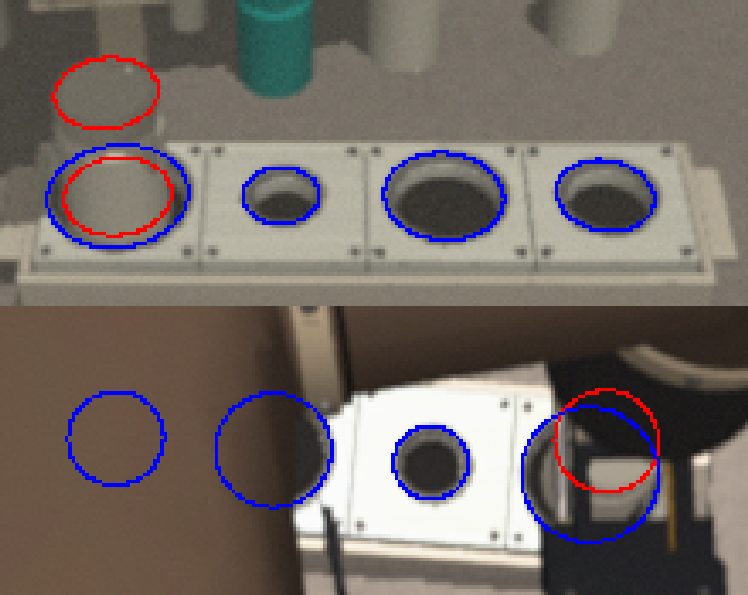

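Request:
play_rows(series=[0,-0.02,0.016,0,0,-0.03,0.024,0,0,-0.031,0.025,0,0,-0.031,0.025,0,0,-0.025,0.02,0])

```text
time_s: 11.37
tcp_pos: [0.4933, 0.037, 0.1703]
eef_rot: [21.0, 90.0, -159.0]
contact_force: [1.3, 1.1, 0.5]
gripper_width: 0.0874
```

Request:
play_rows(series=[0,-0.016,0.013,0,0,-0.008,0.006,0,0,0,0,0,0,0,0,0,0,0,0,0])

```text
time_s: 11.78
tcp_pos: [0.4765, 0.0596, 0.1705]
eef_rot: [71.1, 90.0, -108.9]
contact_force: [0.0, -0.3, 0.2]
gripper_width: 0.0875
```

```bash
python3 - <<'E'
from h import *
to((.468,.0725,.036))
E
```

```text
t 11.78 tcp [0.4765 0.0596 0.1705] w 0.0875 F [ 0.  -0.3  0.2] x [-0. -0. -1.] jaw z [-1.  0.  0.]
tool shift [ 0.1345 -0.013   0.0085] joints [ 30.7   4.7 -27.9   0.  -57.4 -30.7]
```

Request:
play_rows(series=[0,-0.008,0.005,0,0,-0.005,0.0035,0,0.015,0,0,0,0.02,0,0,0,0.02,0,0,0])

```text
time_s: 12.2
tcp_pos: [0.4677, 0.0731, 0.1153]
eef_rot: [-148.4, 89.9, 31.5]
contact_force: [0.1, -0.4, 0.6]
gripper_width: 0.0876
```

Request:
play_rows(series=[0.025,0,0,0,0.025,0,0,0,0.017,0,0,0,0.007,0,0,0,0,0,0,0])

```text
time_s: 12.62
tcp_pos: [0.4664, 0.0722, 0.04]
eef_rot: [31.6, 89.8, -148.4]
contact_force: [0.4, -0.5, 1.2]
gripper_width: 0.0876
```

```bash
python3 - <<'E'
from h import *
to((.468,.0725,.036))
E
```

```text
t 12.62 tcp [0.4664 0.0722 0.04  ] w 0.0876 F [ 0.4 -0.5  1.2] x [-0.003 -0.002 -1.   ] jaw z [-1.     0.001  0.003]
tool shift [ 0.004  -0.0003 -0.0017] joints [ 32.8  14.  -37.8  -0.  -38.4 -32.8]
```

Request:
play_rows(series=[0.003,0,-0.001,0,0,0,0,0,0,0,0,0,0,0,0,0,0,0,0,0], jaw=35)

```text
time_s: 13.03
tcp_pos: [0.4687, 0.0732, 0.0393]
eef_rot: [-148.1, 89.9, 31.9]
contact_force: [-0.1, -0.4, 0.8]
gripper_width: 0.0599
```

Request:
play_rows(series=[0,0,0,0,0,0,0,0,-0.005,0,0,0,-0.01,0,0,0,-0.015,0,0,0])

```text
time_s: 13.45
tcp_pos: [0.4673, 0.0724, 0.0681]
eef_rot: [26.6, 89.8, -153.4]
contact_force: [0.0, -0.4, -0.6]
gripper_width: 0.0474
```

```bash
python3 - <<'E'
from h import *
to((.6435,.0715,.066))
E
```

```text
t 13.45 tcp [0.4673 0.0724 0.0681] w 0.0474 F [ 0.  -0.4 -0.6] x [-0.003 -0.001 -1.   ] jaw z [-1.     0.     0.003]
tool shift [ 0.0017  0.0009 -0.1762] joints [ 32.7  11.5 -36.   -0.  -42.6 -32.7]
```

Request:
play_rows(series=[-0.02,0,0,0,-0.03,0,0,0,-0.025,0,-0.01,0,-0.015,0,-0.02,0,0,0,-0.03,0])

```text
time_s: 13.87
tcp_pos: [0.5295, 0.0735, 0.1635]
eef_rot: [-154.8, 89.6, 25.3]
contact_force: [1.0, 0.9, -1.1]
gripper_width: 0.0472
```

Request:
play_rows(series=[0,0,-0.035,0,0,0,-0.035,0,0,0,-0.025,0,0,0,-0.014,0,0,0,-0.006,0])

```text
time_s: 14.28
tcp_pos: [0.6449, 0.0727, 0.1577]
eef_rot: [29.8, 89.9, -150.3]
contact_force: [-0.3, -0.2, -1.9]
gripper_width: 0.0474
```

```bash
python3 - <<'E'
from h import *
to((.6435,.0715,.069))
c=capture("scene");o=c["img"].copy()
x,y,z=get_state()["tcp_pos"]
for u in proj(c,circ(x,y,z-.039,.024,200)):
    u=np.round(u).astype(int);o[u[1],u[0]]=(0,0,255)
cv2.imwrite("pics/s7.png",cv2.resize(o[140:300,190:410],None,fx=3.4,fy=3.4,interpolation=cv2.INTER_NEAREST))
E
```

```text
t 14.28 tcp [0.6449 0.0727 0.1577] w 0.0474 F [-0.3 -0.2 -1.9] x [-0.001 -0.001 -1.   ] jaw z [-1.     0.001  0.001]
tool shift [0.0887 0.0011 0.0013] joints [ 23.6  20.9  -8.1   0.  -61.  -23.7]
```

View pics/s7.png

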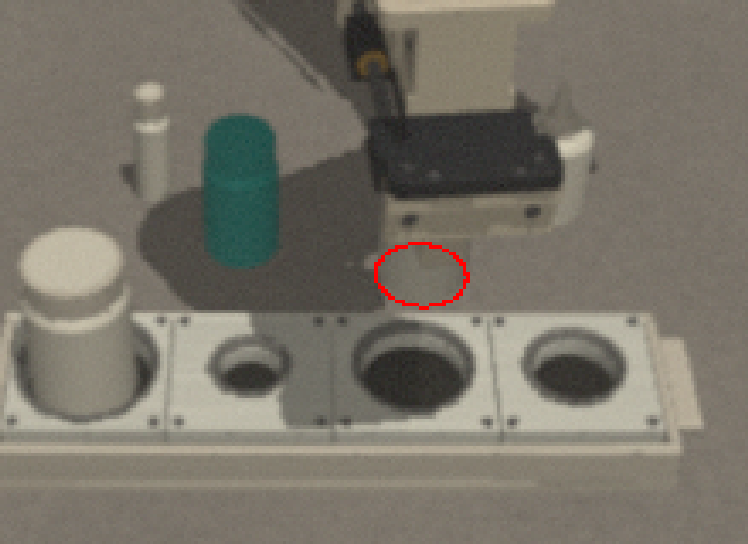

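Request:
play_rows(series=[0.01,0.0035,0.001,0,0.015,0,0,0,0.02,0,0,0,0.015,0,0,0,0.008,0,0,0])

```text
time_s: 14.75
tcp_pos: [0.6396, 0.0689, 0.0883]
eef_rot: [9.5, 89.8, -170.5]
contact_force: [-0.6, -0.3, -1.5]
gripper_width: 0.0473
```

```bash
python3 - <<'E'
from h import *
to((.6435,.069,.069))
c=capture("scene");o=c["img"].copy()
cv2.imwrite("pics/s8.png",cv2.resize(o[190:290,250:400],None,fx=5,fy=5,interpolation=cv2.INTER_CUBIC))
E
```

```text
t 14.75 tcp [0.6396 0.0689 0.0883] w 0.0473 F [-0.6 -0.3 -1.5] x [-0.003 -0.001 -1.   ] jaw z [-1.     0.     0.003]
tool shift [ 0.0193 -0.0001 -0.004 ] joints [ 23.5  24.2 -13.1  -0.1 -52.9 -23.4]
```

View pics/s8.png

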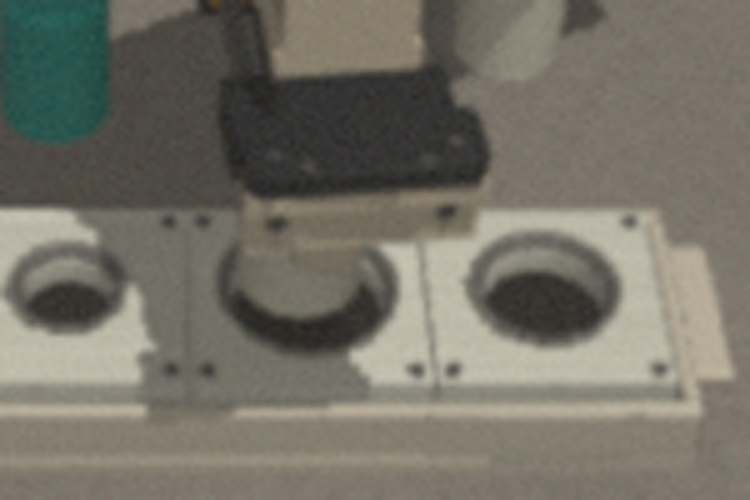

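Request:
play_rows(series=[0,-0.001,-0.004,0,0,0,0,0,0,0,0,0,0,0,0,0,0,0,0,0])

```text
time_s: 15.22
tcp_pos: [0.6466, 0.0706, 0.0914]
eef_rot: [-157.0, 89.9, 23.0]
contact_force: [0.8, -0.0, -1.4]
gripper_width: 0.0472
```

```bash
python3 - <<'E'
from h import *
to((.6435,.070,.069))
c=capture("scene");o=c["img"].copy()
x,y,z=get_state()["tcp_pos"]
for u in proj(c,circ(x,y,z-.039,.024,200)):
    u=np.round(u).astype(int);o[u[1],u[0]]=(0,0,255)
cv2.imwrite("pics/s9.png",cv2.resize(o[190:290,250:400],None,fx=5,fy=5,interpolation=cv2.INTER_CUBIC))
E
```

```text
t 15.22 tcp [0.6466 0.0706 0.0914] w 0.0472 F [ 0.8 -0.  -1.4] x [ 0.001  0.001 -1.   ] jaw z [-1.     0.    -0.001]
tool shift [0.0224 0.0006 0.0032] joints [ 23.4  24.5 -12.2   0.  -53.2 -23.4]
```

View pics/s9.png

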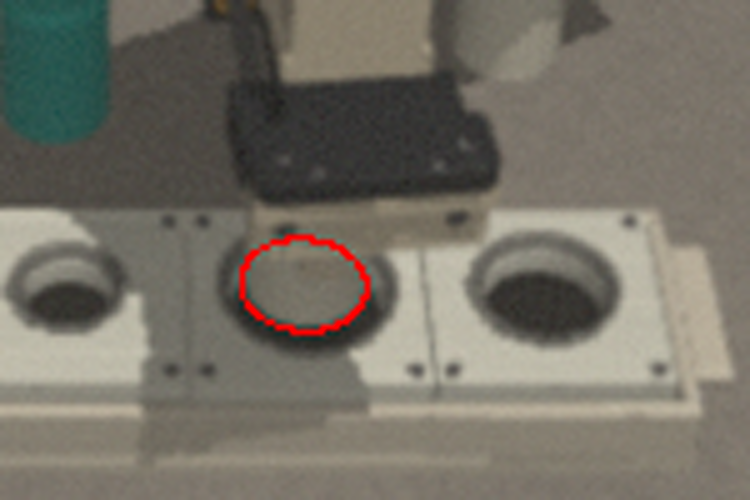

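Request:
play_rows(series=[0.004,0,0.0015,0,0.005,0,0,0,0.005,0,0,0,0.004,0,0,0,0.002,0,0,0])

```text
time_s: 15.68
tcp_pos: [0.6443, 0.0703, 0.0694]
eef_rot: [17.6, 89.9, -162.4]
contact_force: [-0.2, 0.5, -1.7]
gripper_width: 0.0476
```

Request:
play_rows(series=[0.001,0,0,0,0,0,0,0,0,0,0,0,0,0,0,0,0,0,0,0])

```text
time_s: 16.1
tcp_pos: [0.645, 0.0705, 0.0697]
eef_rot: [-158.3, 90.0, 21.7]
contact_force: [-0.1, 0.9, -1.3]
gripper_width: 0.0475
```

Not yet on the floor; creep.

Request:
play_rows(series=[0.001,0,0,0,0.001,0,0,0,0,0,0,0,0,0,0,0,0,0,0,0])

```text
time_s: 16.52
tcp_pos: [0.6451, 0.0705, 0.0689]
eef_rot: [-176.4, 89.9, 3.6]
contact_force: [-4.4, -0.3, 8.5]
gripper_width: 0.0477
```

Request:
play_rows(series=[0.001,0,0,0,0,0,0,0,0,0,0,0,0,0,0,0,0,0,0,0])

```text
time_s: 16.93
tcp_pos: [0.6451, 0.0705, 0.0689]
eef_rot: [-178.8, 89.9, 1.2]
contact_force: [-6.7, 0.6, 14.2]
gripper_width: 0.0476
```

Request:
play_rows(series=[0,0,0,0,0,0,0,0,0,0,0,0,0,0,0,0,-0.01,0,0,0], jaw=100)

```text
time_s: 17.35
tcp_pos: [0.6434, 0.0701, 0.0746]
eef_rot: [14.7, 89.8, -165.3]
contact_force: [-0.1, 0.5, -1.3]
gripper_width: 0.0753
```

Request:
play_rows(series=[-0.02,0,0,0,-0.03,0,0,0,-0.03,0,0,0,-0.02,0,0.01,0,0,0.01,0.02,0])

```text
time_s: 17.77
tcp_pos: [0.6187, 0.0619, 0.1821]
eef_rot: [-170.1, 89.5, 10.0]
contact_force: [0.1, 0.5, 0.2]
gripper_width: 0.0876
```

Request:
play_rows(series=[0,0.03,0.022,0,0,0.032,0.022,0,0,0.032,0.022,0,0,0.032,0.022,0,0,0.032,0.022,0])

```text
time_s: 18.18
tcp_pos: [0.5037, -0.0987, 0.1773]
eef_rot: [178.2, 90.0, -1.8]
contact_force: [0.2, -0.2, 0.3]
gripper_width: 0.0876
```

Request:
play_rows(series=[0,0.032,0.022,0,0,0.03,0.02,0,0,0.02,0.015,0,0,0.01,0.005,0,0,0,0,0])

```text
time_s: 18.6
tcp_pos: [0.4419, -0.1911, 0.1773]
eef_rot: [170.4, 90.0, -9.8]
contact_force: [-0.3, 0.1, -0.1]
gripper_width: 0.0874
```

```bash
python3 - <<'E'
from h import *
to((.429,-.2015,.033))
for n in ["scene","wrist"]:
    c=capture(n);cv2.imwrite(f"pics/{n}10.png",c["img"])
print(proj(c,[[.429,-.2015,.084]]))
E
```

```text
t 18.6 tcp [ 0.4419 -0.1911  0.1773] w 0.0874 F [-0.3  0.1 -0.1] x [ 0.001 -0.    -1.   ] jaw z [-1.     0.002 -0.001]
tool shift [0.1443 0.0104 0.013 ] joints [  0.1   4.4 -27.2   0.  -58.3  -0.2]
[[290.60177501 193.96768747]]
```

View pics/scene10.png

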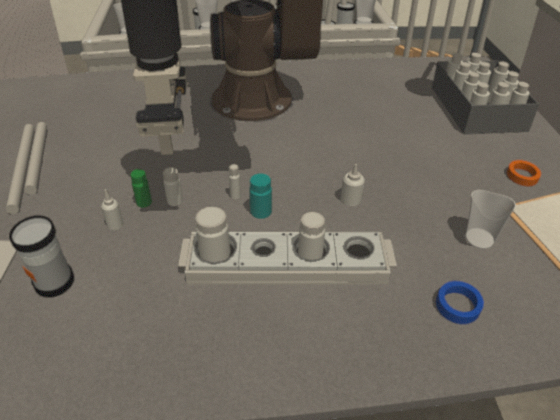

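View pics/wrist10.png

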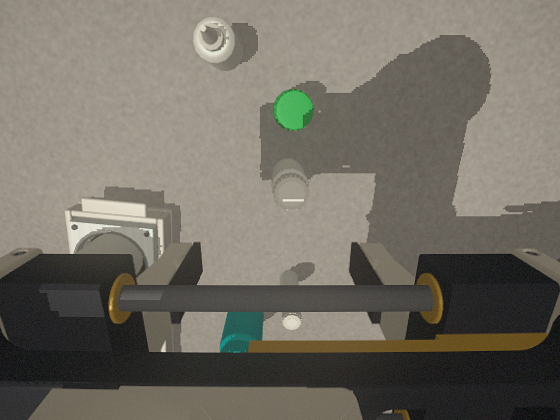

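Request:
play_rows(series=[0,0.005,0.007,0,0,0.0035,0.006,0,0.015,0,0,0,0.02,0,0,0,0.025,0,0,0])

```text
time_s: 19.12
tcp_pos: [0.4308, -0.1978, 0.1171]
eef_rot: [174.3, 89.8, -5.7]
contact_force: [0.8, 0.5, 0.1]
gripper_width: 0.0876
```

Request:
play_rows(series=[0.025,0,0,0,0.025,0,0,0,0.02,0,0,0,0.01,0,0,0,0,0,0,0])

```text
time_s: 19.53
tcp_pos: [0.428, -0.1975, 0.0342]
eef_rot: [-4.4, 89.7, 175.7]
contact_force: [0.3, 0.6, 0.8]
gripper_width: 0.0879
```

```bash
python3 - <<'E'
from h import *
to((.429,-.1995,.034))
E
```

```text
t 19.53 tcp [ 0.428  -0.1975  0.0342] w 0.0879 F [0.3 0.6 0.8] x [-0.005  0.    -1.   ] jaw z [-1.    -0.001  0.005]
tool shift [ 0.0002  0.002  -0.001 ] joints [ -0.8  14.6 -38.1  -0.  -37.6   0.8]
```

Request:
play_rows(series=[0,0.002,0,0,0,0,0,0,0,0,0,0,0,0,0,0,0,0,0,0], jaw=25, squeeze=20)

```text
time_s: 19.95
tcp_pos: [0.4303, -0.2001, 0.0373]
eef_rot: [177.8, 89.9, -2.2]
contact_force: [-0.0, 0.7, -0.2]
gripper_width: 0.0598
```

Request:
play_rows(series=[0,0,0,0,0,0,0,0,0,0,0,0,0,0,0,0,0,0,0,0])

```text
time_s: 20.37
tcp_pos: [0.4298, -0.2, 0.0366]
eef_rot: [110.3, 90.0, -69.7]
contact_force: [-0.1, 0.3, 2.0]
gripper_width: 0.035
```

Request:
play_rows(series=[-0.005,0,0,0,-0.015,0,0,0,-0.025,0,0,0,-0.03,0,0,0,-0.03,0,0,0])

```text
time_s: 20.78
tcp_pos: [0.4291, -0.2, 0.1427]
eef_rot: [-2.1, 89.9, 177.9]
contact_force: [1.0, -0.2, 0.3]
gripper_width: 0.0354
```

```bash
python3 - <<'E'
from h import *
to((.6525,.1625,.07))
E
```

```text
t 20.78 tcp [ 0.4291 -0.2     0.1427] w 0.0354 F [ 1.  -0.2  0.3] x [-0.002  0.    -1.   ] jaw z [-1.     0.     0.002]
tool shift [ 0.0723 -0.3625 -0.2235] joints [ -1.1   5.8 -30.8  -0.  -53.5   1.1]
```

Request:
play_rows(series=[-0.025,-0.01,-0.005,0,-0.015,-0.02,-0.008,0,0,-0.03,-0.01,0,0,-0.038,-0.012,0,0,-0.038,-0.012,0])

```text
time_s: 21.2
tcp_pos: [0.4768, -0.0629, 0.1825]
eef_rot: [-158.3, 89.9, 21.6]
contact_force: [0.7, -0.6, -0.9]
gripper_width: 0.0354
```

Request:
play_rows(series=[0,-0.038,-0.012,0,0,-0.038,-0.012,0,0,-0.038,-0.012,0,0,-0.038,-0.015,0,0,-0.034,-0.02,0])

```text
time_s: 21.62
tcp_pos: [0.5473, 0.1243, 0.1821]
eef_rot: [-97.3, 90.0, 82.7]
contact_force: [-0.0, -0.3, 0.1]
gripper_width: 0.0354
```

Request:
play_rows(series=[0,-0.025,-0.03,0,0,-0.01,-0.03,0,0,0,-0.025,0,0,0,-0.01,0,0,0,0,0])

```text
time_s: 22.03
tcp_pos: [0.6442, 0.1569, 0.1804]
eef_rot: [37.1, 89.9, -142.9]
contact_force: [0.3, 0.2, 0.4]
gripper_width: 0.035
```

```bash
python3 - <<'E'
from h import *
to((.6525,.1625,.067))
E
```

```text
t 22.03 tcp [0.6442 0.1569 0.1804] w 0.035 F [0.3 0.2 0.4] x [-0.001 -0.001 -1.   ] jaw z [-1.     0.001  0.001]
tool shift [ 0.1134 -0.0057 -0.0085] joints [ 30.5  21.2  -4.5   0.  -64.4 -30.6]
```

Request:
play_rows(series=[0.01,-0.004,-0.005,0,0.02,-0.0015,-0.003,0,0.025,0,0,0,0.02,0,0,0,0.01,0,0,0])

```text
time_s: 22.45
tcp_pos: [0.6483, 0.1616, 0.0935]
eef_rot: [16.8, 89.8, -163.2]
contact_force: [-0.7, -0.9, -1.3]
gripper_width: 0.0353
```

Request:
play_rows(series=[0,0,0,0,0,0,0,0,0,0,0,0,0,0,0,0,0,0,0,0])

```text
time_s: 22.87
tcp_pos: [0.6514, 0.1628, 0.0981]
eef_rot: [-153.8, 89.9, 26.2]
contact_force: [-0.2, 0.1, -1.0]
gripper_width: 0.0354
```

```bash
python3 - <<'E'
from h import *
to((.6525,.1625,.067))
c=capture("scene");o=c["img"].copy()
x,y,z=get_state()["tcp_pos"]
for u in proj(c,circ(x,y,z-.0366,.018,200)):
    u=np.round(u).astype(int);o[u[1],u[0]]=(0,0,255)
cv2.imwrite("pics/s11.png",cv2.resize(o[190:290,270:420],None,fx=5,fy=5,interpolation=cv2.INTER_CUBIC))
E
```

```text
t 22.87 tcp [0.6514 0.1628 0.0981] w 0.0354 F [-0.2  0.1 -1. ] x [ 0.002  0.001 -1.   ] jaw z [-1.    -0.    -0.002]
tool shift [ 0.0311  0.0003 -0.001 ] joints [ 30.6  25.8  -9.    0.  -55.1 -30.6]
```

View pics/s11.png

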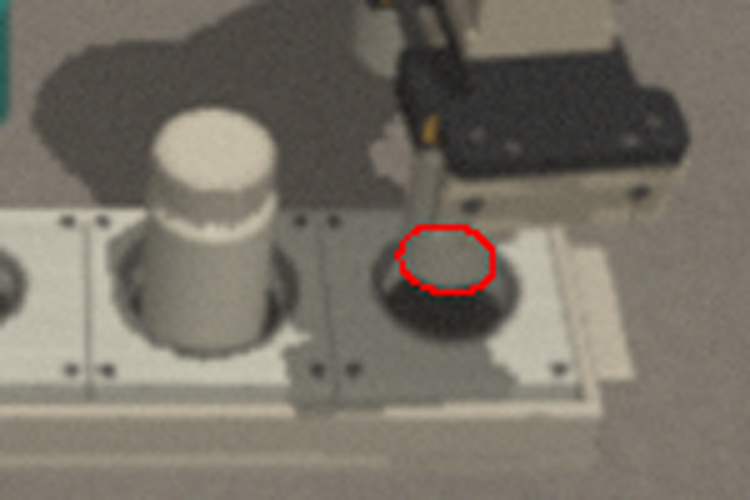

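Request:
play_rows(series=[0.005,0,-0.001,0,0.008,0,0,0,0.008,0,0,0,0.005,0,0,0,0.002,0,0,0])

```text
time_s: 23.33
tcp_pos: [0.6509, 0.162, 0.0667]
eef_rot: [25.0, 89.8, -155.0]
contact_force: [-2.2, -0.8, 7.2]
gripper_width: 0.035
```

Request:
play_rows(series=[0.001,0,0,0,0,0,0,0,0,0,0,0,0,0,0,0,0,0,0,0])

```text
time_s: 23.75
tcp_pos: [0.652, 0.1625, 0.0678]
eef_rot: [-152.4, 90.0, 27.6]
contact_force: [-0.9, -0.0, -0.4]
gripper_width: 0.0351
```

Request:
play_rows(series=[0.001,0,0,0,0.001,0,0,0,0,0,0,0,0,0,0,0,0,0,0,0])

```text
time_s: 24.17
tcp_pos: [0.6521, 0.1626, 0.0666]
eef_rot: [-165.7, 89.9, 14.3]
contact_force: [-1.8, -0.6, 5.2]
gripper_width: 0.0355
```

Request:
play_rows(series=[0,0,0,0,0,0,0,0,0,0,0,0,0,0,0,0,0,0,0,0], jaw=100)

```text
time_s: 24.58
tcp_pos: [0.6518, 0.1624, 0.0654]
eef_rot: [25.2, 90.0, -154.8]
contact_force: [-0.3, 0.4, 0.4]
gripper_width: 0.0631
```

Request:
play_rows(series=[-0.02,0,0,0,-0.03,0,0,0,-0.035,0,0,0,-0.025,0,0.01,0,-0.01,0.01,0.02,0])

```text
time_s: 25.0
tcp_pos: [0.6247, 0.1539, 0.1895]
eef_rot: [-164.2, 89.6, 15.9]
contact_force: [1.0, -0.7, 0.6]
gripper_width: 0.0872
```

Request:
play_rows(series=[0,0.025,0.025,0,0,0.028,0.028,0,0,0.028,0.028,0,0,0.028,0.028,0,0,0.028,0.028,0])

```text
time_s: 25.42
tcp_pos: [0.4832, 0.0143, 0.1855]
eef_rot: [-168.8, 90.0, 11.2]
contact_force: [0.1, 0.2, 0.5]
gripper_width: 0.0878
```

Request:
play_rows(series=[0,0.028,0.026,0,0,0.025,0.015,0,0,0.015,0.01,0,0,0.01,0.005,0,0,0,0,0])

```text
time_s: 25.83
tcp_pos: [0.428, -0.0638, 0.1859]
eef_rot: [-156.1, 90.0, 23.8]
contact_force: [0.6, -0.2, -0.2]
gripper_width: 0.0875
```

```bash
python3 - <<'E'
from h import *
to((.4265,-.0645,.034))
c=capture("wrist");cv2.imwrite("pics/w12.png",c["img"])
print(proj(c,[[.4265,-.0645,.084]]))
E
```

```text
t 25.83 tcp [ 0.428  -0.0638  0.1859] w 0.0875 F [ 0.6 -0.2 -0.2] x [ 0.001  0.    -1.   ] jaw z [-1.     0.002 -0.001]
tool shift [0.1519 0.0008 0.0016] joints [ 17.8  -1.1 -31.7  -0.  -59.3 -17.9]
[[276.38763497 202.42993101]]
```

View pics/w12.png

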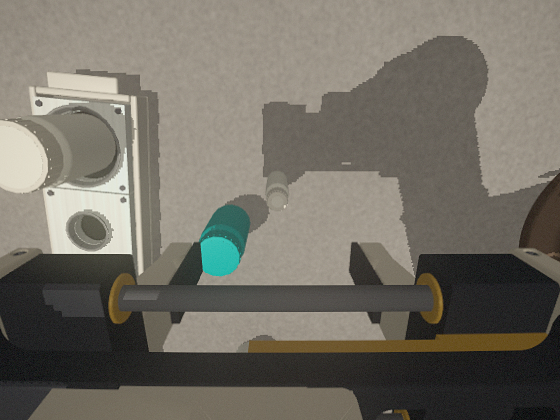

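Request:
play_rows(series=[0,0.001,0.001,0,0.015,0,0,0,0.025,0,0,0,0.025,0,0,0,0.025,0,0,0], jaw=65)

```text
time_s: 26.3
tcp_pos: [0.4287, -0.0627, 0.0946]
eef_rot: [-164.5, 89.9, 15.5]
contact_force: [0.7, -0.2, -0.2]
gripper_width: 0.0607
```

Request:
play_rows(series=[0.02,0,0,0,0.02,0,0,0,0.012,0,0,0,0.006,0,0,0,0,0,0,0])

```text
time_s: 26.72
tcp_pos: [0.4275, -0.0632, 0.0362]
eef_rot: [17.0, 89.8, -162.9]
contact_force: [0.3, -0.4, 0.3]
gripper_width: 0.0567
```

```bash
python3 - <<'E'
from h import *
to((.4265,-.0645,.034))
E
```

```text
t 26.72 tcp [ 0.4275 -0.0632  0.0362] w 0.0567 F [ 0.3 -0.4  0.3] x [-0.003 -0.001 -1.   ] jaw z [-1.    -0.001  0.003]
tool shift [0.0022 0.0013 0.001 ] joints [ 17.9  11.1 -42.9  -0.  -36.2 -17.9]
```

Request:
play_rows(series=[0.002,0.001,0,0,0,0,0,0,0,0,0,0,0,0,0,0,0,0,0,0], jaw=10, squeeze=15)

```text
time_s: 27.13
tcp_pos: [0.4282, -0.0644, 0.0361]
eef_rot: [-162.6, 89.9, 17.4]
contact_force: [-0.1, 0.0, 0.3]
gripper_width: 0.0289
```

Request:
play_rows(series=[0,0,0,0,0,0,0,0,0,0,0,0,0,0,0,0,0,0,0,0])

```text
time_s: 27.55
tcp_pos: [0.4281, -0.0645, 0.0359]
eef_rot: [180.0, 90.0, -0.0]
contact_force: [-1.1, -0.6, 6.3]
gripper_width: 0.0233
```

Request:
play_rows(series=[-0.005,0,0,0,-0.015,0,0,0,-0.025,0,0,0,-0.03,0,0,0,-0.03,0,0,0])

```text
time_s: 27.97
tcp_pos: [0.4269, -0.0648, 0.1415]
eef_rot: [12.3, 89.9, -167.8]
contact_force: [0.6, 1.4, -0.7]
gripper_width: 0.0235
```

```bash
python3 - <<'E'
from h import *
to((.634,-.019,.066))
E
```

```text
t 27.97 tcp [ 0.4269 -0.0648  0.1415] w 0.0235 F [ 0.6  1.4 -0.7] x [-0.002 -0.    -1.   ] jaw z [-1.     0.     0.002]
tool shift [ 0.0751 -0.0458 -0.2073] joints [ 17.7   1.8 -35.5  -0.  -52.9 -17.7]
```

Request:
play_rows(series=[-0.02,0,-0.01,0,0,-0.005,-0.02,0,0,-0.008,-0.033,0,0,-0.008,-0.035,0,0,-0.008,-0.035,0])

```text
time_s: 28.38
tcp_pos: [0.5619, -0.0353, 0.1611]
eef_rot: [-142.2, 90.0, 37.8]
contact_force: [-0.3, 0.6, 0.7]
gripper_width: 0.0239
```

Request:
play_rows(series=[0,-0.008,-0.033,0,0,-0.006,-0.022,0,0,-0.003,-0.012,0,0,0,-0.005,0,0,0,0,0])

```text
time_s: 28.8
tcp_pos: [0.6329, -0.0185, 0.1597]
eef_rot: [10.2, 89.9, -169.8]
contact_force: [-0.3, -0.5, -0.9]
gripper_width: 0.0234
```

```bash
python3 - <<'E'
from h import *
to((.634,-.019,.066))
E
```

```text
t 28.8 tcp [ 0.6329 -0.0185  0.1597] w 0.0234 F [-0.3 -0.5 -0.9] x [-0.002 -0.    -1.   ] jaw z [-1.     0.     0.002]
tool shift [ 0.0937  0.0004 -0.0012] joints [ 15.9  19.5 -10.   -0.  -60.6 -15.9]
```

Request:
play_rows(series=[0.01,0,0,0,0.02,0,0,0,0.02,0,0,0,0.012,0,0,0,0,0,0,0])

```text
time_s: 29.22
tcp_pos: [0.6299, -0.0191, 0.0956]
eef_rot: [6.2, 89.7, -173.9]
contact_force: [-0.9, 0.0, -0.3]
gripper_width: 0.0235
```

Request:
play_rows(series=[0,0,0,0,0,0,0,0,0,0,0,0,0,0,0,0,0,0,0,0])

```text
time_s: 29.63
tcp_pos: [0.6332, -0.0184, 0.0994]
eef_rot: [-164.9, 89.9, 15.1]
contact_force: [0.1, 0.9, -0.3]
gripper_width: 0.0236
```

```bash
python3 - <<'E'
from h import *
to((.634,-.019,.066))
c=capture("scene");o=c["img"].copy()
x,y,z=get_state()["tcp_pos"]
for u in proj(c,circ(x,y,z-.036,.012,200)):
    u=np.round(u).astype(int);o[u[1],u[0]]=(0,0,255)
cv2.imwrite("pics/s13.png",cv2.resize(np.hstack([c["img"][190:280,215:310],o[190:280,215:310]]),None,fx=4,fy=4,interpolation=cv2.INTER_CUBIC))
E
```

```text
t 29.63 tcp [ 0.6332 -0.0184  0.0994] w 0.0236 F [ 0.1  0.9 -0.3] x [ 0.001  0.    -1.   ] jaw z [-1.    -0.    -0.001]
tool shift [ 0.0334  0.0006 -0.0007] joints [ 16.   22.6 -14.    0.  -53.3 -16. ]
```

View pics/s13.png

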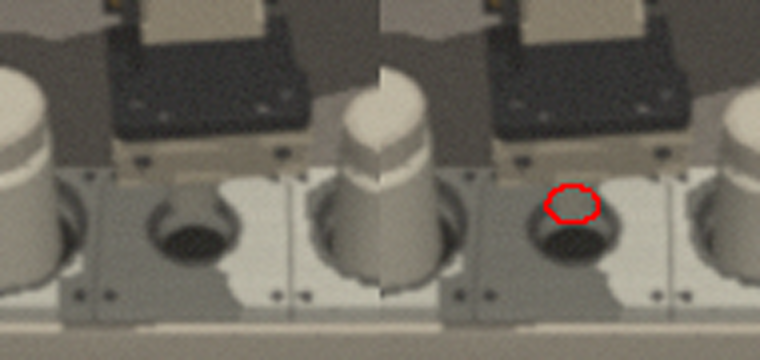

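Request:
play_rows(series=[0.005,0,-0.001,0,0.008,0,0,0,0.008,0,0,0,0.005,0,0,0,0.003,0,0,0])

```text
time_s: 30.1
tcp_pos: [0.633, -0.0187, 0.0679]
eef_rot: [11.3, 89.9, -168.7]
contact_force: [0.2, 0.7, -1.0]
gripper_width: 0.0234
```

Request:
play_rows(series=[0.001,0,0,0,0.001,0,0,0,0,0,0,0,0,0,0,0,0,0,0,0])

```text
time_s: 30.52
tcp_pos: [0.634, -0.0185, 0.0679]
eef_rot: [-169.0, 90.0, 11.0]
contact_force: [0.5, 0.1, -0.9]
gripper_width: 0.024
```

Request:
play_rows(series=[0.001,0,0,0,0,0,0,0,0,0,0,0,0,0,0,0,0,0,0,0])

```text
time_s: 30.93
tcp_pos: [0.6338, -0.0185, 0.0666]
eef_rot: [-162.8, 90.0, 17.2]
contact_force: [-0.6, 0.5, -0.6]
gripper_width: 0.023
```

Request:
play_rows(series=[0.001,0,0,0,0,0,0,0,0,0,0,0,0,0,0,0,0,0,0,0])

```text
time_s: 31.35
tcp_pos: [0.634, -0.0186, 0.0659]
eef_rot: [174.7, 90.0, -5.3]
contact_force: [-1.7, -0.2, 4.7]
gripper_width: 0.0233
```

Request:
play_rows(series=[0.0005,0,0,0,0,0,0,0,0,0,0,0,0,0,0,0,0,0,0,0])

```text
time_s: 31.77
tcp_pos: [0.6341, -0.0186, 0.0659]
eef_rot: [173.2, 90.0, -6.8]
contact_force: [-2.3, 0.4, 8.9]
gripper_width: 0.0238
```

Seated. Release and withdraw up, then clear of the cameras.

Request:
play_rows(series=[0,0,0,0,0,0,0,0,0,0,0,0,0,0,0,0,0,0,0,0], jaw=80)

```text
time_s: 32.18
tcp_pos: [0.6337, -0.0186, 0.0647]
eef_rot: [7.6, 90.0, -172.4]
contact_force: [-0.1, -0.1, 0.6]
gripper_width: 0.0513
```

Request:
play_rows(series=[-0.01,0,0,0,-0.02,0,0,0,-0.03,0,0,0,-0.03,0,0,0,-0.03,0,0,0])

```text
time_s: 32.6
tcp_pos: [0.6336, -0.0187, 0.187]
eef_rot: [58.0, 90.0, -122.0]
contact_force: [0.6, 0.2, -0.4]
gripper_width: 0.0698
```

Request:
play_rows(series=[-0.02,0,0.02,0,-0.01,0,0.035,0,0,0.01,0.035,0,0,0.02,0.03,0,0,0.035,0.02,0])

```text
time_s: 33.02
tcp_pos: [0.4915, -0.0826, 0.2163]
eef_rot: [-149.5, 89.9, 30.7]
contact_force: [0.3, -1.9, -0.8]
gripper_width: 0.0703
```

Request:
play_rows(series=[0,0.04,0,0,0,0.04,0,0,0,0.04,0,0,0,0.04,0,0,0,0.04,0,0])

```text
time_s: 33.43
tcp_pos: [0.4935, -0.2855, 0.2163]
eef_rot: [165.8, 89.9, -14.2]
contact_force: [0.8, 0.4, -0.6]
gripper_width: 0.0704
```

Request:
play_rows(series=[0,0.03,0,0,0,0.02,0,0,0,0,0,0,0,0,0,0,0,0,0,0])

```text
time_s: 33.85
tcp_pos: [0.4936, -0.3333, 0.2154]
eef_rot: [-124.5, 90.0, 55.5]
contact_force: [-0.3, 0.7, -0.2]
gripper_width: 0.0702
```

```bash
python3 - <<'E'
from h import *
st()
S=capture("scene");T=capture("top")
def dr(o,c,x,y,z,r,col):
  for u in proj(c,circ(x,y,z,r,120)):
    u=np.round(u).astype(int);o[u[1],u[0]]=col
o=S["img"].copy();t=T["img"].copy()
for x,y,h,r in [(.6248,-.111,.096,.0275),(.645,.0705,.09,.0215),(.652,.1626,.084,.0155),(.634,-.0186,.084,.0095)]:
    dr(o,S,x,y,.03+h,r,(0,0,255));dr(t,T,x,y,.03+h,r,(0,0,255))
cv2.imwrite("pics/f1.png",np.vstack([S["img"][150:300,90:470],o[150:300,90:470]])[:, :].repeat(2,0).repeat(2,1)[:600])
cv2.imwrite("pics/f2.png",cv2.resize(np.vstack([t[90:290,90:490]]),None,fx=2,fy=2,interpolation=cv2.INTER_NEAREST))
E
```

```text
t 33.85 tcp [ 0.4936 -0.3333  0.2154] w 0.0702 F [-0.3  0.7 -0.2] x [ 0.  0. -1.] jaw z [-1.  0. -0.]
```

View pics/f1.png

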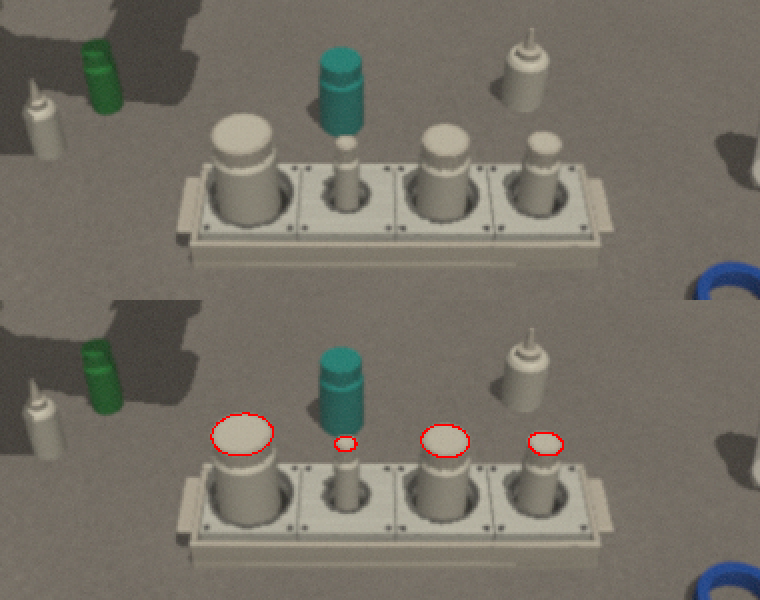

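View pics/f2.png

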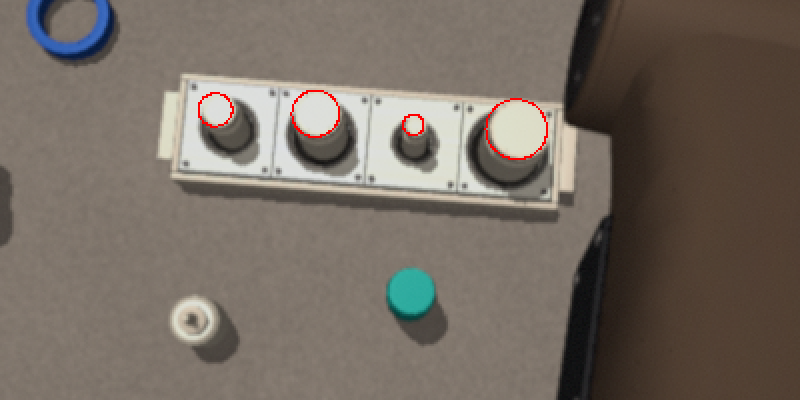

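```bash
python3 -c "
from plant import close_job
print(close_job())"
```

```text
the job is handed in; nothing more can be done
None
```

The four flat-capped containers are in the cold tray, each in the bore for its size. I placed them widest first: 60, 48, 36, then 24 mm. Each was carried upright and lowered until the wrist force showed floor contact, between 5 and 14 N. The job was handed in at about 34 s on the clock.

**Last checks:**
- In both the scene and top views, all four cap rims lie on the circles predicted for a seated container, at floor height 30 mm plus the container's height. I take all four as upright and fully down.
- In the scene view, both dropping bottles, the turquoise jar and the green bottle appear unmoved. The arm hid the right-hand part of the top view, so I confirmed one dropper and the green bottle in the scene view only.
- The gripper is raised clear and reads almost no force.

**Disagreements along the way:**
- The two cameras differed by about 3 mm, mostly sideways, so I averaged them and fine-aligned each placement with the scene view. The jar still sits a few mm off centre in its bore, but it is down.
- My first grip on the jar was about 10 mm too high, so I opened, lowered and gripped again before lifting.

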